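# Put the burners of a gas hob back together after cleaning

## Robot

A 6-joint arm with a two-finger parallel gripper is mounted at the origin on the work surface. World frame = base frame: x ahead of the robot, y to its left, z up, the work surface at z = 0. Lengths are in m, angles in rad, forces in N, time in s.
With the tool pointing down it reaches from about 0.375 to 0.975 m from the base axis. Payload 3.8 kg.
Tool frame: the origin (TCP) lies midway between the tips of the shut fingers; the grasp point (between the pads) lies 19 mm behind it; x points along the fingers, z is the direction in which the jaws open and shut, and the axes are right-handed (so a half turn about x gives the same grasp; the last joint's range is limited). The gripper opens to 85 mm and grips with 20 to 120 N. Pads are 22 mm wide; open, the fingers measure 114 mm over their backs; the gripper's body (76 mm by 85 mm) begins 54 mm behind the grasp point. The pads swing forward as they close: fully open they stand 13 mm farther back than shut.
Start: joints at [-1.336, 0.264, 1.604, -0, 1.274, -0.037], TCP at [0.181, -0.65, 0.231] pointing down, gripper open.
Joint ranges: [-2.63, 2.63], [-0.94, 2.18], [0.31, 2.57], [-1.31, 4.45], [0, 2.66], [-2.55, 2.55]. Speed limits (rad/s): [2.57, 2.57, 3.14, 3.14, 3.14, 3.14].

## Interface

Orientations are given as a rotation vector (axis times angle).
In Python, from workcell import * gives the robot as it stands. The module is installed in compiled form; this text tells all that it offers.
- The arm moves only by the tool carry_out, never from a script. Its arguments are lists of equal length, an entry for each row: "offset": the shift along the tool's x, y, z in cm, a list of three; "delta_rot": the turn, a rotation vector about the tool's x, y, z in degrees, a list of three. A call has exactly 5 rows; each row shifts and turns the commanded pose from where the row before left it, along the tool's axes as they then stand; what a row does not reach is not made up. A row lasts 1/12 s, in which the tool goes at most 41.7 mm and 7.16 degrees, less where a joint would pass 70% of its speed; a pose out of reach is approached as far as the arm can. A call is refused whole if a number of a shift passes 4.17 or a number of a turn 7.16, either way. A call with a gripper value outside its range is refused whole. "fingers" is the opening, from -1 (shut) to 1 (fully open), set as the call begins (left out, the last holds). The fingers move at their own pace and stop on an object; "newtons" is the grip in N (left out, the last holds). Time passes only in rows, so rows that do not move let the fingers close, or fill a call up. It gives the time, the measured TCP pose, the force and the opening at its end, in the units of the state.
- read_state(): the state, without advancing time (a new reading comes with each control period).
- read_camera(name): name is "scene" or "top"; returns (picture, depth): 400x640x3 uint8, red, green, blue; 400x640 float32, m along the optical axis (not along the pixel's ray), 0 where there is no reading.
- get_calibration(name): a dict with "fx", "fy", "cx", "cy" (pixels), "distortion" ([k1, k2, p1, p2, k3] as OpenCV has them; the pictures are not rectified), "R" (3x3) and "t" (3): a world point X has camera coordinates R X + t. Camera axes: x right, y down, z forward; pixel columns grow to the right and rows downward; lengths in m; the calibration is good to about 2 mm. A picture is of the moment at which its call begins. get_calibration takes no time and is no camera call.
- finish_job(): hands the job in, once; it reports no verdict.
The state is a dict: "time": time; "q": joint angles; "joint_vel": joint speeds; "joint_torque": joint torques, N m; "tool_pos": TCP position; "tcp_rot": TCP orientation; "wrist_force": force on the tool from outside, world axes, zero at the start; "torque": the same for the moment, N m; "width": opening from 0.0 (shut) to 1.0 (fully open).
Only numpy, scipy, OpenCV 4.12 (cv2) and the standard library are available. Lean on these libraries where they do the work, as an engineer would, in place of code of your own. Each camera call takes 0.05 s, during which the arm holds its last target. There are 200 camera calls.

## Task

The gas hob has been cleaned, and the loose parts of its two burners lie drying on the mat among other washing-up. Put both burners back together: each aluminium crown seated down in the burner cup of its own size, and the black cap of that size centred and lying flat on top of the crown. Leave the jar lid and the egg cup where they are.

Things in the scene. Friction and masses are not known exactly. Their poses are not given: they have to be found in the camera images.
- burner_large: Fixed. Larger burner cup on the white hob: upright aluminium ring, outside diameter 52, bore 47 free down to the hob plate, rim 14 above the plate (an 11 high igniter stub beside it). Origin on its axis at plate level, 6 above the worktop, z up. It may be the near or far burner, the hob left or right. Two knobs, 40 across, top 28 above the worktop, stand 90 to 130 beyond the far burner's centre.
- burner_small: Fixed. Smaller burner cup on the same hob: upright aluminium ring, outside diameter 34, bore 29 free down to the hob plate, rim 14 above the plate (an 11 high igniter stub beside it). Origin on its axis at plate level, 6 above the worktop, z up.
- crown_large: Loose, 0.11 kg. Larger crown, bare aluminium, upright on the 5 thick mat. Foot 42 across, 12 high, chamfered; then slotted flame ring 58 across from 12 to 24 above the underside (grip here); on top a conical boss 39 tapering to 28 across, 28 high in all. Origin: centre of the foot's underside, z up. Seated, the ring rests on the cup's rim and the origin is 2 above the burner's. Any yaw will do.
- crown_small: Loose, 0.05 kg. Smaller crown, same form and heights: foot 24 across, flame ring 40 across from 12 to 24 above the underside (grip here), boss 24 tapering to 16 across, 28 high in all. Origin: centre of the foot's underside, z up. Seated, the origin is 2 above the small burner's. Any yaw will do.
- cap_large: Loose, 0.14 kg. Larger cap: matt black disc 64 across, 11 high, domed top up, flat on the 5 thick mat. Upright rim up to 9 above the underside (grip here). Round recess beneath, 44 across and 5.5 deep, goes over the large crown's boss. Origin: centre of the underside, z up. On its seated crown the origin is 24 above the crown's and 26 above the burner's.
- cap_small: Loose, 0.07 kg. Smaller cap: matt black disc 46 across, 11 high, domed top up, flat on the 5 thick mat. Upright rim up to 9 above the underside (grip here). Round recess beneath, 29 across and 5.5 deep, goes over the small crown's boss. Origin: centre of the underside, z up. On its seated crown the origin is 24 above the crown's and 26 above the burner's.
- jar_lid: Loose, not part of the job: a plain brass-coloured screw lid of a jar, 56 in diameter, 15 high, lying on the mat. Origin at the centre of its underside.
- egg_cup: Loose, not part of the job: a white china egg cup, upside down on the mat, 49 in diameter and 64 high. Origin at the centre of its underside on the mat.
Not all that is in view belongs to the job. What is shaped like the crown_small but blue, orange or red is not meant.

How it is judged:
By the outcome, as a careful person would: the job done as asked, in the order asked, and still so for the second after the job is handed in, with the robot touching nothing.
It also fails if it takes over 112 s, if anything falls off the work surface, if the arm or the gripper's body presses on something with over 40 N, if the wrist force passes 120 N, or if a joint passes its speed limit or range.

## Working session

There is one attempt and no reset: what is moved stays moved. The work goes in short steps, Python scripts to look and compute and a tool call to move; the robot and the scene stay as the last step left them, time stands still between calls to the robot, and variables do not carry over. Pictures are saved under pics/ and viewed, about 12 in all and at most 16, crops included, and the job is handed in when it is done.

Besides the shell and the picture viewer there is one more tool, called after "Call:" in YAML: its name, and indented under it one key for each argument. carry_out: Moves the arm, as the interface text tells. Its arguments: {"type":"object","properties":{"offset":{"type":"array"},"delta_rot":{"type":"array"},"fingers":{"type":"number"},"newtons":{"type":"number"}},"required":["offset","delta_rot"]}

```bash
mkdir -p pics; python3 - <<'E'
from workcell import *
import cv2,numpy as np
for n in("scene","top"):
    p,d=read_camera(n);cv2.imwrite(f"pics/{n}0.png",p[:,:,::-1]);np.savez(f"{n}0.npz",p=p,d=d)
    print(n,{k:np.round(v,3).tolist() for k,v in get_calibration(n).items()})
s=read_state();print({k:np.round(v,3).tolist() for k,v in s.items()})
E
```

```text
scene {'fx': 437.936, 'fy': 437.936, 'cx': 321.402, 'cy': 194.741, 'distortion': [-0.09, 0.0, 0.0, 0.0, 0.0], 'R': [[0.641, 0.767, 0.007], [0.563, -0.464, -0.684], [-0.522, 0.442, -0.73]], 't': [-0.308, -0.234, 1.5]}
top {'fx': 465.059, 'fy': 465.059, 'cx': 308.592, 'cy': 208.618, 'distortion': [-0.073, 0.0, 0.0, 0.0, 0.0], 'R': [[0.0, -1.0, 0.007], [-0.997, -0.001, -0.083], [0.083, -0.007, -0.997]], 't': [-0.009, 0.441, 1.113]}
{'time': 0.1, 'q': [-1.336, 0.265, 1.605, -0.0, 1.274, -0.037], 'joint_vel': [0.001, -0.0, -0.003, 0.0, -0.0, 0.002], 'joint_torque': [0.0, -51.671, -36.859, -0.0, 0.006, -0.0], 'tool_pos': [0.181, -0.65, 0.23], 'tcp_rot': [1.008, 1.327, -1.006], 'wrist_force': [0.032, 0.043, -0.293], 'torque': [-0.015, 0.009, 0.053], 'width': 0.998}
```

View pics/scene0.png

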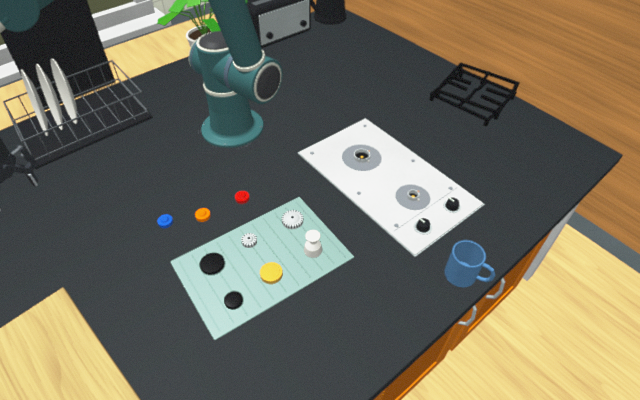

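View pics/top0.png

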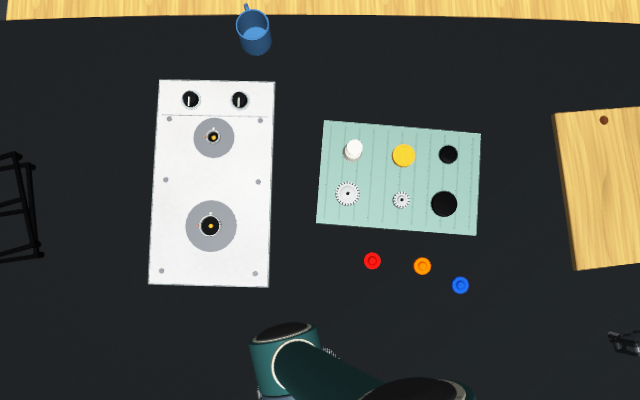

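```bash
cat > h.py <<'E'
import numpy as np,cv2
from workcell import *
def cal(n):
    c=get_calibration(n);K=np.array([[c["fx"],0,c["cx"]],[0,c["fy"],c["cy"]],[0,0,1.]])
    return K,np.array(c["distortion"]),np.array(c["R"]),np.array(c["t"])
def ray(n,uv):
    K,D,R,t=cal(n);x=cv2.undistortPoints(np.float64(uv).reshape(-1,1,2),K,D)[:,0]
    return np.c_[x,np.ones(len(x))]@R,-R.T@t      # directions (unit depth), camera centre
def at_z(n,uv,z):
    d,c=ray(n,uv);return c+d*((z-c[2])/d[:,2])[:,None]
def cloud(n,d):
    g=np.stack(np.meshgrid(np.arange(640),np.arange(400)),-1).reshape(-1,2)
    r,c=ray(n,g);return (c+r*d.reshape(-1,1)).reshape(400,640,3)
def proj(n,X):
    K,D,R,t=cal(n);return cv2.projectPoints(np.float64(X).reshape(-1,1,3),cv2.Rodrigues(R)[0],t,K,D)[0][:,0]
E
python3 - <<'E'
from h import *
f=np.load("top0.npz");p,d=f["p"],f["d"];C=cloud("top",d)
a=cv2.resize(p[115:245,310:490],None,fx=4,fy=4,interpolation=cv2.INTER_CUBIC)
b=cv2.resize(p[85:265,145:280],None,fx=3.9*.74,fy=520/180,interpolation=cv2.INTER_CUBIC)
o=np.hstack([a,b])[:, :]
o=cv2.resize(o,(800,int(o.shape[0]*800/o.shape[1])));cv2.imwrite("pics/crop.png",o[:,:,::-1]);print(o.shape)
for nm,uv in dict(crL=(347,193),crS=(401,200),capL=(444,204),capS=(448,154),bL=(210,226),bS=(213,137),lid=(404,155),egg=(354,149),mat=(375,180),hob=(180,190)).items():
    u,v=uv;print(nm,np.round(at_z("top",[uv],.02)[0],3),"z med",np.round(np.median(C[v-2:v+3,u-2:u+3,2]),4),"max",np.round(np.nanpercentile(C[v-14:v+15,u-14:u+15,2],99),4))
E
```

```text
(374, 800, 3)
crL [ 0.479 -0.103  0.02 ] z med 0.0356 max 0.0367
crS [ 0.462 -0.235  0.02 ] z med 0.0342 max 0.0382
capL [ 0.452 -0.341  0.02 ] z med 0.0173 max 0.0219
capS [ 0.577 -0.354  0.02 ] z med 0.017 max 0.0206
bL [0.398 0.23  0.02 ] z med 0.0084 max 0.0237
bS [0.618 0.227 0.02 ] z med 0.0082 max 0.0214
lid [ 0.573 -0.244  0.02 ] z med 0.0226 max 0.0267
egg [ 0.588 -0.121  0.02 ] z med 0.0706 max 0.0741
mat [ 0.511 -0.171  0.02 ] z med 0.0064 max 0.0117
hob [0.486 0.306 0.02 ] z med 0.0068 max 0.012
```

View pics/crop.png

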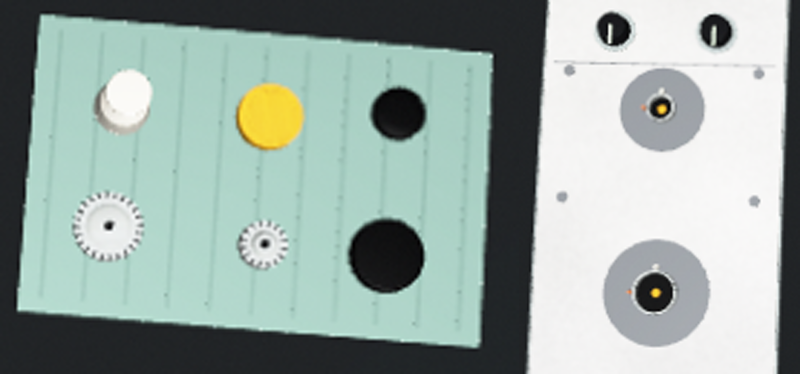

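```bash
cat > loc.py <<'E'
from h import *
S=8
th=np.linspace(0,2*np.pi,120,endpoint=False)
def poly(n,xy,r,z,o):
    X=np.c_[xy[0]+r*np.cos(th),xy[1]+r*np.sin(th),np.full(120,z)]
    return ((proj(n,X)-o+.5)*S-.5)
def cen(m):
    M=cv2.moments(m,True);return np.array([M["m10"],M["m01"]])/max(M["m00"],1),M["m00"]/S/S
def locate(n,p,guess,circ,kind,w=22):
    """circ: list of (r,z). silhouettes -> hull; hole -> intersection"""
    xy=np.array(guess,float);uv=proj(n,[*xy,circ[0][1]])[0]
    o=np.round(uv).astype(int)-w;im=p[o[1]:o[1]+2*w,o[0]:o[0]+2*w]
    im=cv2.resize(im,None,fx=S,fy=S,interpolation=cv2.INTER_CUBIC).astype(int)
    v=im.max(2);sat=im[...,1]-im[...,0]    # mint: g-r positive
    if kind=="black": m=v<105
    elif kind=="crown": m=(sat<14)
    elif kind=="hole": m=v<105
    m=m.astype(np.uint8);cs=cv2.findContours(m,0,1)[0]
    tgt=(((uv-o)+.5)*S-.5)
    c=max((c for c in cs if cv2.contourArea(c)>40*S),key=lambda c:cv2.contourArea(c)-60*np.hypot(*(c[:,0].mean(0)-tgt)))
    m=cv2.fillPoly(np.zeros_like(m),[cv2.convexHull(c)],1);a,A=cen(m)
    for _ in range(6):
        ps=[poly(n,xy,r,z,o) for r,z in circ]
        if kind=="hole":
            k=np.ones_like(m)
            for q in ps:k&=cv2.fillPoly(np.zeros_like(m),[q.round().astype(int)],1)
        else: k=cv2.fillPoly(np.zeros_like(m),[cv2.convexHull(np.float32(np.vstack(ps))).round().astype(int)],1)
        b,B=cen(k);px=proj(n,[*xy,circ[0][1]])[0]
        xy=xy+(at_z(n,[px+(a-b)/S],circ[0][1])-at_z(n,[px],circ[0][1]))[0,:2]
    return xy,A/B
def crown(R,z0,b):return [(R,z0+.024),(R,z0+.012),(b,z0+.028)]
def cap(R,z0):return [(R,z0+.009),(R,z0),(R*.9,z0+.011)]
E
cat > m.py <<'E'
from loc import *
O=dict(crL=((.479,-.103),crown(.029,.005,.014),"crown"),crS=((.462,-.235),crown(.02,.005,.008),"crown"),
capL=((.452,-.341),cap(.032,.005),"black"),capS=((.577,-.354),cap(.023,.005),"black"),
bL=((.398,.23),[(.0235,.02),(.0235,.006)],"hole"),bS=((.618,.227),[(.0145,.02),(.0145,.006)],"hole"))
for n in("top","scene"):
    p=np.load(n+"0.npz")["p"]
    for k,(g,c,t) in O.items():
        try:x,r=locate(n,p,g,c,t,w=22 if n=="top" else 19);print(n,k,x.round(4),"area ratio",round(r,2))
        except Exception as e:print(n,k,e)
E
python3 m.py
```

```text
top crL [ 0.4775 -0.1023] area ratio 0.96
top crS [ 0.4623 -0.2332] area ratio 0.94
top capL [ 0.4546 -0.3429] area ratio 0.98
top capS [ 0.5785 -0.3568] area ratio 0.96
top bL [0.3999 0.2328] area ratio 0.98
top bS [0.621  0.2299] area ratio 0.94
scene crL [ 0.4773 -0.1015] area ratio 0.94
scene crS [ 0.4618 -0.232 ] area ratio 0.93
scene capL [ 0.4547 -0.3419] area ratio 0.91
scene capS [ 0.5785 -0.3561] area ratio 0.88
scene bL [0.3992 0.2329] area ratio 0.91
scene bS [0.6194 0.2306] area ratio 0.7
```

```bash
cat > go.py <<'E'
import sys
from h import *
from scipy.spatial.transform import Rotation as Ro
s=read_state();R=Ro.from_rotvec(s["tcp_rot"]).as_matrix();p=np.array(s["tool_pos"])
print("t",round(s["time"],2),"pos",p.round(4).tolist(),"F",np.round(s["wrist_force"],1).tolist(),"w",round(s["width"]*85,1),"q",np.round(s["q"],2).tolist())
print("tool axes (cols x,y,z)",R.round(3).tolist())
for a in sys.argv[1:]:
    T=np.array(eval(a));print(a,"-> tool cm",(R.T@(T-p)*100).round(2).tolist())
E
python3 go.py "(.4774,-.1019,.12)" "(.4774,-.1019,.01)"
python3 - <<'E'
from h import *
from loc import *
p=np.load("scene0.npz")["p"];L=[]
for g in((.3996,.2328),(.6203,.2302)):
    u,v=proj("scene",[*g,.02])[0].round().astype(int);L.append(cv2.resize(p[v-25:v+25,u-25:u+25],(400,400),interpolation=cv2.INTER_CUBIC))
    u,v=proj("top",[*g,.02])[0]; print(u,v)
cv2.imwrite("pics/cups.png",np.hstack(L)[:,:,::-1])
E
```

```text
t 0.1 pos [0.181, -0.6496, 0.2301] F [0.0, 0.0, -0.3] w 84.8 q [-1.34, 0.26, 1.61, -0.0, 1.27, -0.04]
tool axes (cols x,y,z) [[-0.0, 0.963, 0.268], [0.002, 0.268, -0.963], [-1.0, 0.0, -0.002]]
(.4774,-.1019,.12) -> tool cm [11.1, 43.25, -44.78]
(.4774,-.1019,.01) -> tool cm [22.1, 43.25, -44.76]
208.9916301190011 225.31051278886721
211.83600040817555 135.9786553726948
```

View pics/cups.png

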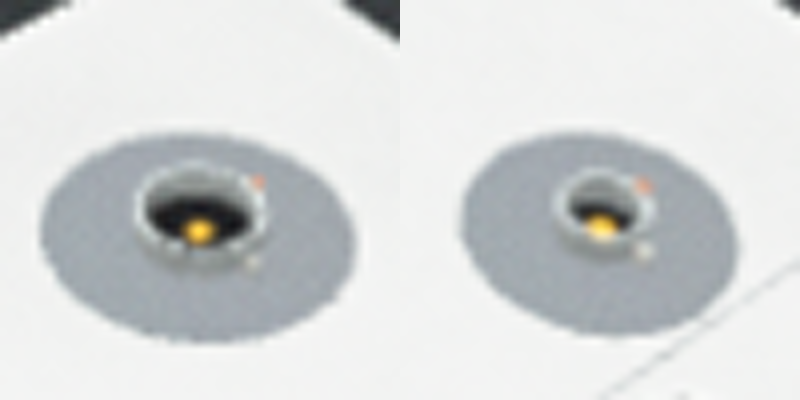

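Call:
carry_out:
  offset:
    - [0,2.6,-3.0]
    - [0,2.4,-3.2]
    - [0,2.3,-3.3]
    - [0,2.1,-3.4]
    - [0,2.0,-3.4]
  delta_rot:
    - [3.1,0,0]
    - [3.1,0,0]
    - [3.1,0,0]
    - [3.1,0,0]
    - [3.1,0,0]
  fingers: 1
  newtons: 40

```text
time: 0.52
tool_pos: [0.2674, -0.4683, 0.2305]
tcp_rot: [1.212, 1.209, -1.211]
wrist_force: [0.6, 0.5, 0.6]
width: 1.0
```

Call:
carry_out:
  offset:
    - [0,1.9,-3.5]
    - [0,1.9,-3.5]
    - [0,1.9,-3.5]
    - [1,1.9,-3.4]
    - [1,1.9,-3.4]
  delta_rot:
    - [0,0,0]
    - [0,0,0]
    - [0,0,0]
    - [0,0,0]
    - [0,0,0]

```text
time: 0.93
tool_pos: [0.3628, -0.2958, 0.2116]
tcp_rot: [1.208, 1.208, -1.208]
wrist_force: [0.1, -1.3, 0.5]
width: 1.004
```

```bash
python3 go.py "(.4774,-.1019,.10)" "(.4774,-.1019,.01)"
```

```text
t 0.93 pos [0.3628, -0.2958, 0.2116] F [0.1, -1.3, 0.5] w 85.4 q [-0.74, -0.12, 2.05, 0.0, 1.21, 0.83]
tool axes (cols x,y,z) [[0.001, 1.0, 0.001], [-0.001, 0.001, -1.0], [-1.0, 0.001, 0.001]]
(.4774,-.1019,.10) -> tool cm [11.15, 11.46, -19.39]
(.4774,-.1019,.01) -> tool cm [20.15, 11.45, -19.4]
```

Call:
carry_out:
  offset:
    - [0.5,1.6,-2.8]
    - [0.5,1.6,-2.8]
    - [0.5,1.6,-2.8]
    - [1,1.6,-2.8]
    - [1.5,1.6,-2.8]
  delta_rot:
    - [0,0,0]
    - [0,0,0]
    - [0,0,0]
    - [0,0,0]
    - [0,0,0]

```text
time: 1.35
tool_pos: [0.4432, -0.156, 0.1721]
tcp_rot: [1.209, 1.207, -1.207]
wrist_force: [1.0, -0.7, -0.2]
width: 1.004
```

Call:
carry_out:
  offset:
    - [2.5,1.7,-2.7]
    - [2.5,1.7,-2.7]
    - [2,0,0]
    - [0,0,0]
    - [0,0,0]
  delta_rot:
    - [0,0,0]
    - [0,0,0]
    - [0,0,0]
    - [0,0,0]
    - [0,0,0]

```text
time: 1.77
tool_pos: [0.4742, -0.1025, 0.0998]
tcp_rot: [1.206, 1.214, -1.21]
wrist_force: [-0.1, 0.1, 0.9]
width: 0.997
```

```bash
python3 go.py "(.4774,-.1019,.01)"
```

```text
t 1.77 pos [0.4742, -0.1025, 0.0998] F [-0.1, 0.1, 0.9] w 84.8 q [-0.26, 0.03, 2.13, -0.0, 0.99, 1.3]
tool axes (cols x,y,z) [[-0.004, 1.0, 0.002], [0.001, 0.002, -1.0], [-1.0, -0.004, -0.001]]
(.4774,-.1019,.01) -> tool cm [8.98, 0.36, -0.05]
```

Call:
carry_out:
  offset:
    - [2.2,0.3,0]
    - [2.2,0,0]
    - [2.2,0,0]
    - [1.6,0,0]
    - [0.8,0,0]
  delta_rot:
    - [0,0,0]
    - [0,0,0]
    - [0,0,0]
    - [0,0,0]
    - [0,0,0]

```text
time: 2.18
tool_pos: [0.4783, -0.1043, 0.0109]
tcp_rot: [1.209, 1.209, -1.21]
wrist_force: [-1.4, 0.6, 0.4]
width: 1.002
```

Call:
carry_out:
  offset:
    - [0,0,0]
    - [0,0,0]
    - [0,0,0]
    - [0,0,0]
    - [0,0,0]
  delta_rot:
    - [0,0,0]
    - [0,0,0]
    - [0,0,0]
    - [0,0,0]
    - [0,0,0]
  fingers: -1

```text
time: 2.6
tool_pos: [0.4806, -0.104, 0.0133]
tcp_rot: [1.209, 1.206, -1.206]
wrist_force: [-0.6, -0.4, 6.5]
width: 0.661
```

Call:
carry_out:
  offset:
    - [0,0,0]
    - [0,0,0]
    - [0,0,0]
    - [0,0,0]
    - [0,0,0]
  delta_rot:
    - [0,0,0]
    - [0,0,0]
    - [0,0,0]
    - [0,0,0]
    - [0,0,0]

```text
time: 3.02
tool_pos: [0.4806, -0.104, 0.0133]
tcp_rot: [1.209, 1.206, -1.206]
wrist_force: [-1.4, -1.7, 6.5]
width: 0.656
```

```bash
python3 go.py "(.4774,-.1019,.01)"
```

```text
t 3.02 pos [0.4806, -0.104, 0.0133] F [-1.4, -1.7, 6.5] w 55.7 q [-0.26, 0.17, 2.18, -0.0, 0.8, 1.31]
tool axes (cols x,y,z) [[0.003, 1.0, 0.001], [-0.001, 0.002, -1.0], [-1.0, 0.003, 0.001]]
(.4774,-.1019,.01) -> tool cm [0.33, -0.32, -0.21]
```

Call:
carry_out:
  offset:
    - [-1,0,0]
    - [-2,0,0]
    - [-2.5,0,0]
    - [-2.5,0,0]
    - [0,0,0]
  delta_rot:
    - [0,0,0]
    - [0,0,0]
    - [0,0,0]
    - [0,0,0]
    - [0,0,0]

```text
time: 3.43
tool_pos: [0.4828, -0.1041, 0.0971]
tcp_rot: [1.211, 1.201, -1.202]
wrist_force: [0.5, -1.1, -0.0]
width: 0.655
```

Call:
carry_out:
  offset:
    - [0,-0.5,-3]
    - [0,-0.6,-3.6]
    - [0,-0.6,-3.6]
    - [0,-0.6,-3.6]
    - [0,-0.6,-3.6]
  delta_rot:
    - [0,0,0]
    - [0,0,0]
    - [0,0,0]
    - [0,0,0]
    - [0,0,0]

```text
time: 3.85
tool_pos: [0.4487, 0.0722, 0.0914]
tcp_rot: [1.209, 1.21, -1.209]
wrist_force: [0.4, 0.3, -1.3]
width: 0.657
```

```bash
python3 go.py "(.3996,.2328,.08)"
```

```text
t 3.85 pos [0.4487, 0.0722, 0.0914] F [0.4, 0.3, -1.3] w 55.9 q [0.1, -0.02, 2.2, 0.0, 0.96, 1.67]
tool axes (cols x,y,z) [[0.0, 1.0, 0.0], [0.0, 0.0, -1.0], [-1.0, 0.0, -0.0]]
(.3996,.2328,.08) -> tool cm [1.14, -4.9, -16.07]
```

Call:
carry_out:
  offset:
    - [0,-1.1,-3.6]
    - [0,-1.1,-3.6]
    - [0,-1.1,-3.6]
    - [0,-1.1,-3.5]
    - [0.8,-0.5,-1.8]
  delta_rot:
    - [0,0,0]
    - [0,0,0]
    - [0,0,0]
    - [0,0,0]
    - [0,0,0]

```text
time: 4.27
tool_pos: [0.3999, 0.2354, 0.0848]
tcp_rot: [1.21, 1.211, -1.204]
wrist_force: [0.8, 0.4, -1.0]
width: 0.656
```

Call:
carry_out:
  offset:
    - [1.5,0,0]
    - [1.0,0,0]
    - [0,0,0]
    - [0,0,0]
    - [0,0,0]
  delta_rot:
    - [0,0,0]
    - [0,0,0]
    - [0,0,0]
    - [0,0,0]
    - [0,0,0]

```text
time: 4.68
tool_pos: [0.4006, 0.2311, 0.0584]
tcp_rot: [1.209, 1.209, -1.209]
wrist_force: [-0.3, 0.1, -0.3]
width: 0.658
```

```bash
python3 go.py "(.3996,.2328,.05)"; python3 - <<'E'
from h import *
L=[]
for n,w in(("scene",40),("top",30)):
    p,d=read_camera(n);np.savez(n+"1.npz",p=p,d=d)
    u,v=proj(n,[.3996,.2328,.05])[0].round().astype(int);print(n,u-w,v-w)
    L.append(cv2.resize(p[v-w:v+w,u-w:u+w],(400,400),interpolation=cv2.INTER_CUBIC))
cv2.imwrite("pics/h1.png",np.hstack(L)[:,:,::-1])
E
```

```text
t 4.68 pos [0.4006, 0.2311, 0.0584] F [-0.3, 0.1, -0.3] w 55.9 q [0.47, 0.04, 2.21, -0.0, 0.89, 2.04]
tool axes (cols x,y,z) [[-0.0, 1.0, 0.0], [-0.0, 0.0, -1.0], [-1.0, -0.0, 0.0]]
(.3996,.2328,.05) -> tool cm [0.84, -0.1, -0.17]
scene 322 106
top 176 195
```

View pics/h1.png

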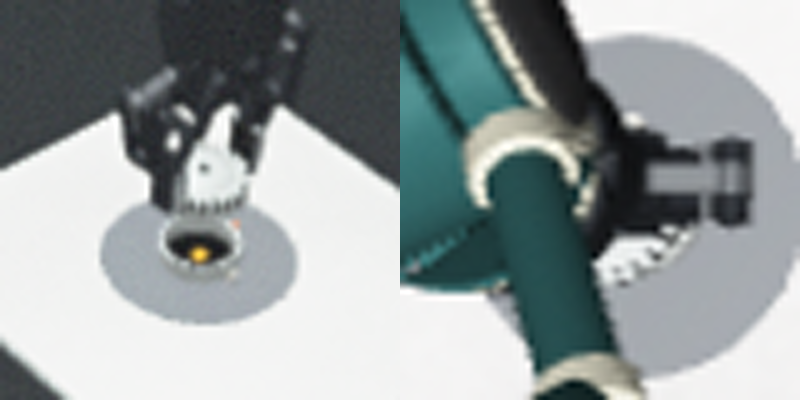

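```bash
python3 - <<'E'
from loc import *
p=np.load("scene1.npz")["p"];o=np.array([340,120]);w=44;S_=12
a=cv2.resize(p[o[1]:o[1]+w,o[0]:o[0]+w],None,fx=S_,fy=S_,interpolation=cv2.INTER_CUBIC);b=a.copy()
z=.0504;xy=(.3985,.2311)
for r,h,c in((.029,.024,(255,0,0)),(.029,.012,(0,0,255)),(.014,.028,(0,200,0)),(.021,0,(255,0,255))):
    X=np.c_[xy[0]+r*np.cos(th),xy[1]+r*np.sin(th),np.full(120,z+h)]
    cv2.polylines(b,[((proj("scene",X)-o+.5)*S_).astype(int)],True,c,1)
o_=cv2.resize(np.hstack([a,b]),(800,400));cv2.imwrite("pics/h1b.png",o_[:,:,::-1])
E
```

```text
(no output)
```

View pics/h1b.png

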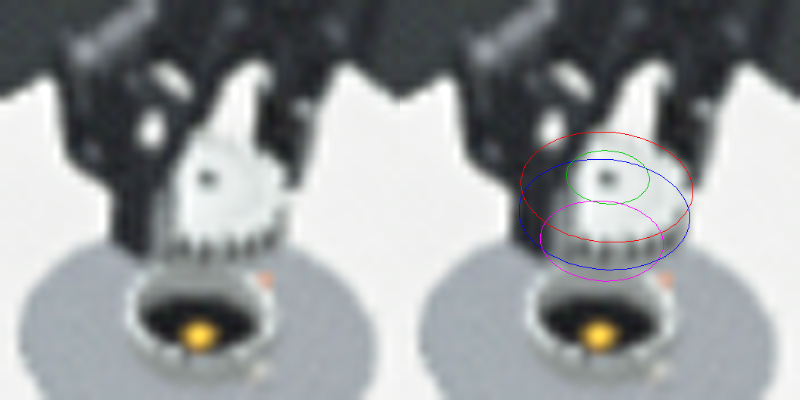

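Call:
carry_out:
  offset:
    - [0.5,0.1,-0.17]
    - [0.7,0,0]
    - [0.8,0,0]
    - [0.5,0,0]
    - [0.3,0,0]
  delta_rot:
    - [0,0,0]
    - [0,0,0]
    - [0,0,0]
    - [0,0,0]
    - [0,0,0]

```text
time: 5.2
tool_pos: [0.4004, 0.2328, 0.0289]
tcp_rot: [1.207, 1.21, -1.21]
wrist_force: [-0.6, -0.4, -1.2]
width: 0.66
```

Call:
carry_out:
  offset:
    - [0.3,0,0]
    - [0.3,0,0]
    - [0.3,0,0]
    - [0.3,0,0]
    - [0,0,0]
  delta_rot:
    - [0,0,0]
    - [0,0,0]
    - [0,0,0]
    - [0,0,0]
    - [0,0,0]

```text
time: 5.62
tool_pos: [0.401, 0.2333, 0.0177]
tcp_rot: [1.208, 1.21, -1.209]
wrist_force: [-0.3, 0.1, -0.8]
width: 0.656
```

```bash
python3 go.py "(.3996,.2328,.0164)"
```

```text
t 5.62 pos [0.401, 0.2333, 0.0177] F [-0.3, 0.1, -0.8] w 55.7 q [0.47, 0.11, 2.23, 0.0, 0.8, 2.04]
tool axes (cols x,y,z) [[-0.001, 1.0, 0.001], [-0.0, 0.001, -1.0], [-1.0, -0.001, 0.0]]
(.3996,.2328,.0164) -> tool cm [0.13, -0.14, 0.05]
```

No contact force: the foot is inside the bore. I'll lower until it touches, then release.

Call:
carry_out:
  offset:
    - [0.1,0,0]
    - [0.1,0,0]
    - [0.1,0,0]
    - [0,0,0]
    - [0,0,0]
  delta_rot:
    - [0,0,0]
    - [0,0,0]
    - [0,0,0]
    - [0,0,0]
    - [0,0,0]

```text
time: 6.03
tool_pos: [0.4016, 0.2335, 0.0162]
tcp_rot: [1.208, 1.21, -1.208]
wrist_force: [-2.0, -1.1, 6.1]
width: 0.66
```

Call:
carry_out:
  offset:
    - [0,0,0]
    - [0,0,0]
    - [0,0,0]
    - [0,0,0]
    - [0,0,0]
  delta_rot:
    - [0,0,0]
    - [0,0,0]
    - [0,0,0]
    - [0,0,0]
    - [0,0,0]
  fingers: 1

```text
time: 6.45
tool_pos: [0.4014, 0.2334, 0.0153]
tcp_rot: [1.208, 1.21, -1.208]
wrist_force: [-0.9, 0.4, 0.4]
width: 1.002
```

Call:
carry_out:
  offset:
    - [-0.5,0,0]
    - [-2,0,0]
    - [-2.5,0,0]
    - [-2.5,0,0]
    - [-1.5,0,0]
  delta_rot:
    - [0,0,0]
    - [0,0,0]
    - [0,0,0]
    - [0,0,0]
    - [0,0,0]

```text
time: 6.87
tool_pos: [0.4026, 0.234, 0.1081]
tcp_rot: [1.211, 1.209, -1.205]
wrist_force: [1.0, 0.3, 0.5]
width: 1.0
```

```bash
python3 go.py "(.462,-.2327,.1)"
```

```text
t 6.87 pos [0.4026, 0.234, 0.1081] F [1.0, 0.3, 0.5] w 85.0 q [0.47, -0.02, 2.17, 0.0, 1.0, 2.04]
tool axes (cols x,y,z) [[0.003, 1.0, 0.001], [0.001, 0.001, -1.0], [-1.0, 0.003, -0.001]]
(.462,-.2327,.1) -> tool cm [0.76, 5.88, 46.68]
```

Call:
carry_out:
  offset:
    - [0,0.4,3.5]
    - [0,0.4,3.6]
    - [0,0.4,3.6]
    - [0,0.4,3.6]
    - [0,0.4,3.6]
  delta_rot:
    - [0,0,0]
    - [0,0,0]
    - [0,0,0]
    - [0,0,0]
    - [0,0,0]

```text
time: 7.28
tool_pos: [0.4216, 0.053, 0.1059]
tcp_rot: [1.208, 1.21, -1.207]
wrist_force: [0.4, 0.4, -0.8]
width: 0.997
```

Call:
carry_out:
  offset:
    - [0,0.4,3.6]
    - [0,0.4,3.6]
    - [0,0.4,3.6]
    - [0,0.4,3.6]
    - [0,0.4,3.6]
  delta_rot:
    - [0,0,0]
    - [0,0,0]
    - [0,0,0]
    - [0,0,0]
    - [0,0,0]

```text
time: 7.7
tool_pos: [0.4418, -0.1274, 0.1058]
tcp_rot: [1.209, 1.209, -1.208]
wrist_force: [1.2, 0.5, -1.4]
width: 0.995
```

Call:
carry_out:
  offset:
    - [0,0.5,3.6]
    - [0,0.5,3.5]
    - [0,0.5,3.5]
    - [2,0,0]
    - [0,0,0]
  delta_rot:
    - [0,0,0]
    - [0,0,0]
    - [0,0,0]
    - [0,0,0]
    - [0,0,0]

```text
time: 8.12
tool_pos: [0.4555, -0.2327, 0.0833]
tcp_rot: [1.211, 1.212, -1.212]
wrist_force: [-1.0, 0.6, -0.6]
width: 1.003
```

```bash
python3 go.py "(.462,-.2327,.0135)"; cp m.py m2.py; sed -i 's/n+"0.npz"/n+"2.npz"/' m2.py; python3 - <<'E'
from h import *
for n in("scene","top"):
    p,d=read_camera(n);np.savez(n+"2.npz",p=p,d=d)
p=np.load("top2.npz")["p"];L=[cv2.resize(p[185:265,170:250],(400,400),interpolation=cv2.INTER_CUBIC)]
p=np.load("scene2.npz")["p"];L+=[cv2.resize(p[120:200,320:400],(400,400),interpolation=cv2.INTER_CUBIC)]
cv2.imwrite("pics/s2.png",np.hstack(L)[:,:,::-1])
E
```

```text
t 8.12 pos [0.4555, -0.2327, 0.0833] F [-1.0, 0.6, -0.6] w 85.3 q [-0.52, 0.1, 2.09, -0.0, 0.95, 1.05]
tool axes (cols x,y,z) [[-0.003, 1.0, -0.002], [0.002, -0.002, -1.0], [-1.0, -0.003, -0.002]]
(.462,-.2327,.0135) -> tool cm [6.98, 0.67, 0.01]
```

View pics/s2.png

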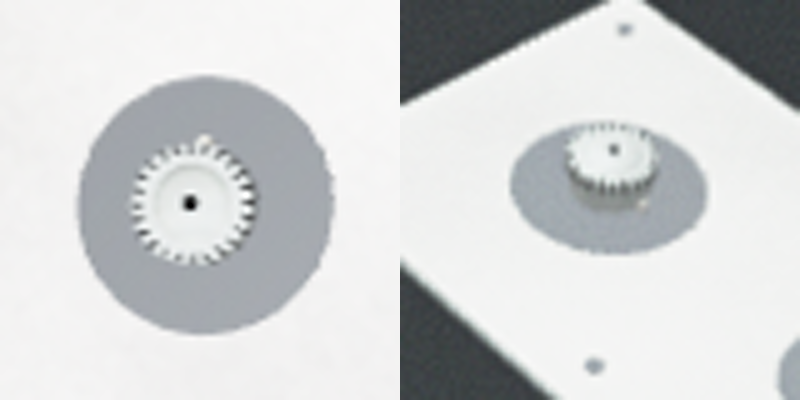

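Call:
carry_out:
  offset:
    - [1.8,0.5,0]
    - [1.8,0.05,0]
    - [1.8,0,0]
    - [1.2,0,0]
    - [0.4,0,0]
  delta_rot:
    - [0,0,0]
    - [0,0,0]
    - [0,0,0]
    - [0,0,0]
    - [0,0,0]

```text
time: 8.63
tool_pos: [0.4611, -0.2297, 0.0138]
tcp_rot: [1.207, 1.214, -1.208]
wrist_force: [-0.0, 0.2, -0.3]
width: 0.997
```

```bash
python3 go.py "(.462,-.2327,.0135)"; python3 - <<'E'
from loc import *
p=np.load("top2.npz")["p"]
for n,(x0,y0) in dict(top=(170,185),scene=(320,120)).items():
    p=np.load(n+"2.npz")["p"].max(2).astype(float)
    c=np.array([[208,225]] if n=="top" else [[362,149]])[0]
    w=p[c[1]-4:c[1]+5,c[0]-4:c[0]+5];W=np.clip(200-w,0,None);yy,xx=np.mgrid[-4:5,-4:5];W*=np.hypot(xx,yy)<3.6
    uv=c+[(W*xx).sum()/W.sum(),(W*yy).sum()/W.sum()];print(n,uv.round(2),at_z(n,[uv],.036)[0].round(4))
E
```

```text
t 8.63 pos [0.4611, -0.2297, 0.0138] F [-0.0, 0.2, -0.3] w 84.7 q [-0.51, 0.21, 2.12, 0.0, 0.81, 1.06]
tool axes (cols x,y,z) [[-0.003, 1.0, 0.003], [0.002, 0.003, -1.0], [-1.0, -0.003, -0.002]]
(.462,-.2327,.0135) -> tool cm [0.03, 0.09, 0.3]
top [207.56 225.15] [0.3992 0.2329 0.036 ]
scene [362.36 149.48] [0.4005 0.2335 0.036 ]
```

Call:
carry_out:
  offset:
    - [0,0.05,0.25]
    - [0,0,0]
    - [0,0,0]
    - [0,0,0]
    - [0,0,0]
  delta_rot:
    - [0,0,0]
    - [0,0,0]
    - [0,0,0]
    - [0,0,0]
    - [0,0,0]

```text
time: 9.05
tool_pos: [0.4637, -0.2345, 0.0163]
tcp_rot: [1.208, 1.208, -1.208]
wrist_force: [0.3, 0.8, -0.0]
width: 1.001
```

Call:
carry_out:
  offset:
    - [0,0,0]
    - [0,0,0]
    - [0,0,0]
    - [0,0,0]
    - [0,0,0]
  delta_rot:
    - [0,0,0]
    - [0,0,0]
    - [0,0,0]
    - [0,0,0]
    - [0,0,0]
  fingers: -1
  newtons: 35

```text
time: 9.47
tool_pos: [0.463, -0.234, 0.0156]
tcp_rot: [1.208, 1.21, -1.208]
wrist_force: [-1.1, 0.8, 3.3]
width: 0.448
```

Call:
carry_out:
  offset:
    - [0,0,0]
    - [0,0,0]
    - [0,0,0]
    - [0,0,0]
    - [0,0,0]
  delta_rot:
    - [0,0,0]
    - [0,0,0]
    - [0,0,0]
    - [0,0,0]
    - [0,0,0]

```text
time: 9.88
tool_pos: [0.4631, -0.234, 0.0156]
tcp_rot: [1.208, 1.21, -1.208]
wrist_force: [-2.0, 1.3, 5.3]
width: 0.453
```

Call:
carry_out:
  offset:
    - [-1,0,0]
    - [-2,0,0]
    - [-2.5,0,0]
    - [-2.5,0,0]
    - [0,0,0]
  delta_rot:
    - [0,0,0]
    - [0,0,0]
    - [0,0,0]
    - [0,0,0]
    - [0,0,0]

```text
time: 10.3
tool_pos: [0.4666, -0.2361, 0.1008]
tcp_rot: [1.209, 1.2, -1.204]
wrist_force: [1.3, -0.6, 0.2]
width: 0.449
```

```bash
python3 go.py "(.6203,.2302,.1)"
```

```text
t 10.3 pos [0.4666, -0.2361, 0.1008] F [1.3, -0.6, 0.2] w 38.2 q [-0.52, 0.09, 2.06, -0.0, 0.98, 1.05]
tool axes (cols x,y,z) [[0.008, 1.0, 0.001], [-0.005, 0.001, -1.0], [-1.0, 0.008, 0.005]]
(.6203,.2302,.1) -> tool cm [-0.01, 15.43, -46.61]
```

Call:
carry_out:
  offset:
    - [0,1.1,-3.4]
    - [0,1.2,-3.6]
    - [0,1.2,-3.6]
    - [0,1.2,-3.6]
    - [0,1.2,-3.6]
  delta_rot:
    - [0,0,0]
    - [0,0,0]
    - [0,0,0]
    - [0,0,0]
    - [0,0,0]

```text
time: 10.72
tool_pos: [0.5217, -0.0544, 0.095]
tcp_rot: [1.209, 1.21, -1.209]
wrist_force: [0.2, 0.5, -0.8]
width: 0.446
```

Call:
carry_out:
  offset:
    - [0,1.2,-3.6]
    - [0,1.2,-3.6]
    - [0,1.2,-3.6]
    - [0,1.2,-3.6]
    - [0,1.2,-3.6]
  delta_rot:
    - [0,0,0]
    - [0,0,0]
    - [0,0,0]
    - [0,0,0]
    - [0,0,0]

```text
time: 11.13
tool_pos: [0.5814, 0.126, 0.0947]
tcp_rot: [1.208, 1.21, -1.209]
wrist_force: [0.8, 0.1, -0.2]
width: 0.452
```

Call:
carry_out:
  offset:
    - [0,1.2,-3.6]
    - [0,1.2,-3.6]
    - [0,1.0,-3.5]
    - [2,0,0]
    - [2,0,0]
  delta_rot:
    - [0,0,0]
    - [0,0,0]
    - [0,0,0]
    - [0,0,0]
    - [0,0,0]

```text
time: 11.55
tool_pos: [0.6174, 0.2344, 0.0562]
tcp_rot: [1.209, 1.209, -1.202]
wrist_force: [0.3, -0.8, -1.6]
width: 0.446
```

Call:
carry_out:
  offset:
    - [0,0,0]
    - [0,0,0]
    - [0,0,0]
    - [0,0,0]
    - [0,0,0]
  delta_rot:
    - [0,0,0]
    - [0,0,0]
    - [0,0,0]
    - [0,0,0]
    - [0,0,0]

```text
time: 11.97
tool_pos: [0.6165, 0.231, 0.0569]
tcp_rot: [1.211, 1.208, -1.207]
wrist_force: [-0.3, -0.4, -0.2]
width: 0.45
```

```bash
python3 go.py "(.6203,.2302,.0186)"; cat > ov.py <<'E'
import sys
from loc import *
# overlay: out, mode, z offset, x offset
s=read_state();t=np.array(s["tool_pos"])
def ov(out,xy,z,circ,b,bz,off):
    L=[]
    for n in("scene","top"):
        p,d=read_camera(n);w=25;k=16
        o=proj(n,[*b,z])[0].round().astype(int)-w
        a=cv2.resize(p[o[1]:o[1]+2*w,o[0]:o[0]+2*w],None,fx=k,fy=k,interpolation=cv2.INTER_CUBIC)
        for r,h,c in circ:
            X=np.c_[xy[0]+r*np.cos(th),xy[1]+r*np.sin(th),np.full(120,z+h)]
            cv2.polylines(a,[((proj(n,X)-o+.5)*k).astype(int)],True,c,1)
        L.append(cv2.resize(a,(400,400)))
    cv2.imwrite(out,np.hstack(L)[:,:,::-1])
E
python3 - <<'E'
from ov import *
print(t)
ov("pics/h3.png",(t[0]-.001,t[1]),t[2]-.0106,((.02,.024,(255,0,0)),(.02,.012,(0,0,255)),(.008,.028,(0,200,0))),(.6203,.2302),.02,0)
E
```

```text
t 11.97 pos [0.6165, 0.231, 0.0569] F [-0.3, -0.4, -0.2] w 38.2 q [0.32, 0.38, 1.79, -0.0, 0.97, 1.89]
tool axes (cols x,y,z) [[0.002, 1.0, 0.001], [0.001, 0.001, -1.0], [-1.0, 0.002, -0.001]]
(.6203,.2302,.0186) -> tool cm [3.83, 0.37, 0.08]
[0.61650343 0.23098701 0.0569127 ]
```

View pics/h3.png

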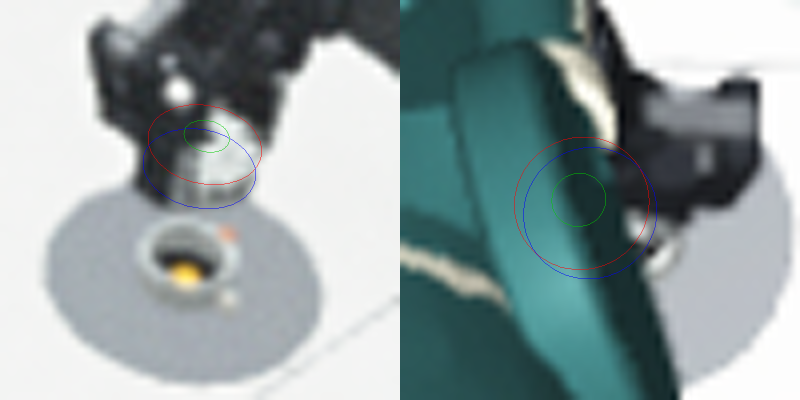

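Call:
carry_out:
  offset:
    - [0.5,0.45,0.08]
    - [0.7,0,0]
    - [0.6,0,0]
    - [0.5,0,0]
    - [0.2,0,0]
  delta_rot:
    - [0,0,0]
    - [0,0,0]
    - [0,0,0]
    - [0,0,0]
    - [0,0,0]

```text
time: 12.48
tool_pos: [0.6187, 0.23, 0.0284]
tcp_rot: [1.206, 1.211, -1.211]
wrist_force: [-0.9, 0.8, -1.0]
width: 0.452
```

Call:
carry_out:
  offset:
    - [0.2,0,0]
    - [0.3,0,0]
    - [0.3,0,0]
    - [0.2,0,0]
    - [0,0,0]
  delta_rot:
    - [0,0,0]
    - [0,0,0]
    - [0,0,0]
    - [0,0,0]
    - [0,0,0]

```text
time: 12.9
tool_pos: [0.6195, 0.2303, 0.0197]
tcp_rot: [1.208, 1.21, -1.209]
wrist_force: [-0.2, -0.2, -0.6]
width: 0.45
```

```bash
python3 go.py "(.6212,.2302,.0186)"
```

```text
t 12.9 pos [0.6195, 0.2303, 0.0197] F [-0.2, -0.2, -0.6] w 38.2 q [0.32, 0.43, 1.8, -0.0, 0.91, 1.89]
tool axes (cols x,y,z) [[-0.001, 1.0, 0.001], [-0.0, 0.001, -1.0], [-1.0, -0.001, 0.0]]
(.6212,.2302,.0186) -> tool cm [0.11, 0.17, 0.01]
```

Call:
carry_out:
  offset:
    - [0.1,0.05,0]
    - [0.1,0,0]
    - [0.05,0,0]
    - [0,0,0]
    - [0,0,0]
  delta_rot:
    - [0,0,0]
    - [0,0,0]
    - [0,0,0]
    - [0,0,0]
    - [0,0,0]

```text
time: 13.32
tool_pos: [0.6207, 0.2305, 0.0186]
tcp_rot: [1.209, 1.209, -1.208]
wrist_force: [-2.1, -0.7, 4.8]
width: 0.45
```

Call:
carry_out:
  offset:
    - [0,0,0]
    - [0,0,0]
    - [0,0,0]
    - [0,0,0]
    - [0,0,0]
  delta_rot:
    - [0,0,0]
    - [0,0,0]
    - [0,0,0]
    - [0,0,0]
    - [0,0,0]
  fingers: 1

```text
time: 13.73
tool_pos: [0.6202, 0.2303, 0.0175]
tcp_rot: [1.208, 1.21, -1.209]
wrist_force: [-1.1, -0.6, 0.0]
width: 0.996
```

Call:
carry_out:
  offset:
    - [-0.5,0,0]
    - [-2,0,0]
    - [-2.5,0,0]
    - [-2.5,0,0]
    - [-1.5,0,0]
  delta_rot:
    - [0,0,0]
    - [0,0,0]
    - [0,0,0]
    - [0,0,0]
    - [0,0,0]

```text
time: 14.15
tool_pos: [0.6218, 0.2309, 0.1111]
tcp_rot: [1.211, 1.208, -1.205]
wrist_force: [-0.4, -0.1, -0.0]
width: 1.001
```

```bash
python3 go.py "(.4546,-.3425,.11)"
```

```text
t 14.15 pos [0.6218, 0.2309, 0.1111] F [-0.4, -0.1, -0.0] w 85.1 q [0.32, 0.33, 1.75, 0.0, 1.06, 1.89]
tool axes (cols x,y,z) [[0.003, 1.0, 0.001], [0.001, 0.001, -1.0], [-1.0, 0.003, -0.001]]
(.4546,-.3425,.11) -> tool cm [-0.01, -16.79, 57.32]
```

Call:
carry_out:
  offset:
    - [0,-1.0,3.5]
    - [0,-1.1,3.6]
    - [0,-1.1,3.6]
    - [0,-1.1,3.6]
    - [0,-1.1,3.6]
  delta_rot:
    - [0,0,0]
    - [0,0,0]
    - [0,0,0]
    - [0,0,0]
    - [0,0,0]

```text
time: 14.57
tool_pos: [0.566, 0.05, 0.1083]
tcp_rot: [1.208, 1.21, -1.207]
wrist_force: [0.6, -0.3, 0.2]
width: 0.999
```

Call:
carry_out:
  offset:
    - [0,-1.1,3.6]
    - [0,-1.1,3.6]
    - [0,-1.1,3.6]
    - [0,-1.1,3.6]
    - [0,-1.1,3.6]
  delta_rot:
    - [0,0,0]
    - [0,0,0]
    - [0,0,0]
    - [0,0,0]
    - [0,0,0]

```text
time: 14.98
tool_pos: [0.5112, -0.1304, 0.1084]
tcp_rot: [1.208, 1.209, -1.208]
wrist_force: [1.6, 0.3, 0.1]
width: 0.999
```

Call:
carry_out:
  offset:
    - [0,-1.1,3.6]
    - [0,-1.1,3.6]
    - [0,-1.1,3.6]
    - [0,-1.0,3.6]
    - [0,-1.0,3.6]
  delta_rot:
    - [0,0,0]
    - [0,0,0]
    - [0,0,0]
    - [0,0,0]
    - [0,0,0]

```text
time: 15.4
tool_pos: [0.4583, -0.3106, 0.1084]
tcp_rot: [1.208, 1.209, -1.208]
wrist_force: [0.7, 0.5, 0.6]
width: 0.998
```

Call:
carry_out:
  offset:
    - [0.5,-0.6,3.4]
    - [2,0,0]
    - [2,0,0]
    - [0,0,0]
    - [0,0,0]
  delta_rot:
    - [0,0,0]
    - [0,0,0]
    - [0,0,0]
    - [0,0,0]
    - [0,0,0]

```text
time: 15.82
tool_pos: [0.4519, -0.3421, 0.0618]
tcp_rot: [1.209, 1.213, -1.209]
wrist_force: [0.1, 0.2, 0.2]
width: 1.002
```

```bash
python3 go.py "(.4546,-.3425,.002)"
python3 - <<'E'
from ov import *
ov("pics/h4.png",(.6203,.2302),.008,((.02,.024,(255,0,0)),),(.6203,.2302),.02,0)
E
```

```text
t 15.82 pos [0.4519, -0.3421, 0.0618] F [0.1, 0.2, 0.2] w 85.2 q [-0.69, 0.23, 1.99, 0.0, 0.93, 0.88]
tool axes (cols x,y,z) [[-0.003, 1.0, 0.001], [0.002, 0.001, -1.0], [-1.0, -0.003, -0.002]]
(.4546,-.3425,.002) -> tool cm [5.97, 0.29, 0.06]
```

View pics/h4.png

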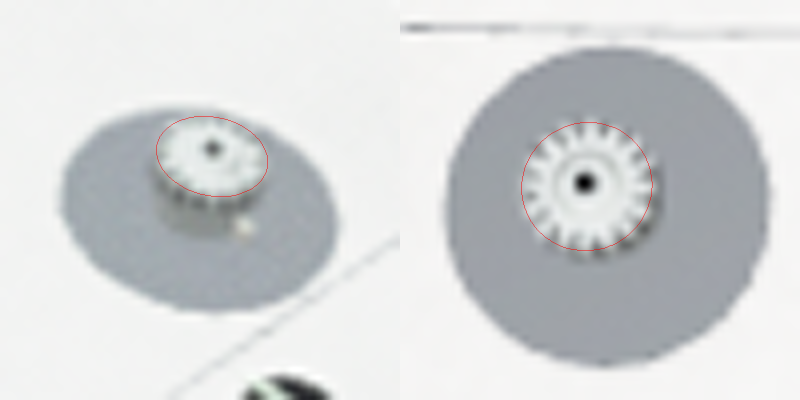

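Call:
carry_out:
  offset:
    - [1.6,0.25,0.05]
    - [1.6,0,0]
    - [1.4,0,0]
    - [0.8,0,0]
    - [0.4,0,0]
  delta_rot:
    - [0,0,0]
    - [0,0,0]
    - [0,0,0]
    - [0,0,0]
    - [0,0,0]

```text
time: 16.33
tool_pos: [0.4559, -0.3429, 0.0048]
tcp_rot: [1.208, 1.21, -1.208]
wrist_force: [-0.3, 0.5, 0.6]
width: 1.001
```

Call:
carry_out:
  offset:
    - [0,0,0]
    - [0,0,0]
    - [0,0,0]
    - [0,0,0]
    - [0,0,0]
  delta_rot:
    - [0,0,0]
    - [0,0,0]
    - [0,0,0]
    - [0,0,0]
    - [0,0,0]

```text
time: 16.75
tool_pos: [0.4561, -0.3437, 0.0056]
tcp_rot: [1.208, 1.208, -1.208]
wrist_force: [-0.0, -0.8, -0.4]
width: 0.998
```

```bash
python3 go.py "(.4546,-.3425,.002)"
```

```text
t 16.75 pos [0.4561, -0.3437, 0.0056] F [-0.0, -0.8, -0.4] w 84.9 q [-0.69, 0.31, 2.01, 0.0, 0.82, 0.88]
tool axes (cols x,y,z) [[0.001, 1.0, 0.001], [-0.001, 0.001, -1.0], [-1.0, 0.001, 0.001]]
(.4546,-.3425,.002) -> tool cm [0.36, -0.15, -0.12]
```

Call:
carry_out:
  offset:
    - [0.4,-0.15,-0.1]
    - [0,0,0]
    - [0,0,0]
    - [0,0,0]
    - [0,0,0]
  delta_rot:
    - [0,0,0]
    - [0,0,0]
    - [0,0,0]
    - [0,0,0]
    - [0,0,0]

```text
time: 17.17
tool_pos: [0.4541, -0.3423, 0.0007]
tcp_rot: [1.208, 1.21, -1.208]
wrist_force: [0.3, 0.3, 0.5]
width: 1.0
```

Call:
carry_out:
  offset:
    - [0,0,0]
    - [0,0,0]
    - [0,0,0]
    - [0,0,0]
    - [0,0,0]
  delta_rot:
    - [0,0,0]
    - [0,0,0]
    - [0,0,0]
    - [0,0,0]
    - [0,0,0]
  fingers: -1
  newtons: 40

```text
time: 17.58
tool_pos: [0.4542, -0.3423, 0.0014]
tcp_rot: [1.208, 1.21, -1.208]
wrist_force: [-2.2, 1.6, 5.7]
width: 0.727
```

```bash
python3 go.py "(.4546,-.3425,.002)"
```

```text
t 17.58 pos [0.4542, -0.3423, 0.0014] F [-2.2, 1.6, 5.7] w 61.8 q [-0.69, 0.31, 2.01, 0.0, 0.81, 0.88]
tool axes (cols x,y,z) [[-0.0, 1.0, 0.001], [0.0, 0.001, -1.0], [-1.0, -0.0, -0.0]]
(.4546,-.3425,.002) -> tool cm [-0.06, 0.04, 0.02]
```

Call:
carry_out:
  offset:
    - [-0.5,0,0]
    - [-2,0,0]
    - [-2.5,0,0]
    - [-2.5,0,0]
    - [-1.5,0,0]
  delta_rot:
    - [0,0,0]
    - [0,0,0]
    - [0,0,0]
    - [0,0,0]
    - [0,0,0]

```text
time: 18.0
tool_pos: [0.455, -0.343, 0.0932]
tcp_rot: [1.208, 1.207, -1.208]
wrist_force: [1.8, -0.4, -0.5]
width: 0.725
```

Call:
carry_out:
  offset:
    - [0,-0.3,-3.0]
    - [0,-0.3,-3.6]
    - [0,-0.3,-3.6]
    - [0,-0.3,-3.6]
    - [0,-0.3,-3.6]
  delta_rot:
    - [0,0,0]
    - [0,0,0]
    - [0,0,0]
    - [0,0,0]
    - [0,0,0]

```text
time: 18.42
tool_pos: [0.4381, -0.1669, 0.0906]
tcp_rot: [1.209, 1.21, -1.209]
wrist_force: [0.4, 0.2, -2.0]
width: 0.726
```

Call:
carry_out:
  offset:
    - [0,-0.3,-3.6]
    - [0,-0.3,-3.6]
    - [0,-0.3,-3.6]
    - [0,-0.3,-3.6]
    - [0,-0.3,-3.6]
  delta_rot:
    - [0,0,0]
    - [0,0,0]
    - [0,0,0]
    - [0,0,0]
    - [0,0,0]

```text
time: 18.83
tool_pos: [0.4229, 0.0132, 0.0908]
tcp_rot: [1.209, 1.209, -1.208]
wrist_force: [0.9, 1.1, -0.9]
width: 0.725
```

```bash
python3 go.py "(.3996,.233,.07)"
```

```text
t 18.83 pos [0.4229, 0.0132, 0.0908] F [0.9, 1.1, -0.9] w 61.7 q [-0.03, -0.08, 2.26, -0.0, 0.96, 1.54]
tool axes (cols x,y,z) [[0.0, 1.0, 0.001], [-0.0, 0.001, -1.0], [-1.0, 0.0, 0.0]]
(.3996,.233,.07) -> tool cm [2.08, -2.32, -21.98]
```

Call:
carry_out:
  offset:
    - [0,-0.4,-3.6]
    - [0,-0.4,-3.6]
    - [0,-0.4,-3.6]
    - [0,-0.4,-3.6]
    - [0,-0.4,-3.6]
  delta_rot:
    - [0,0,0]
    - [0,0,0]
    - [0,0,0]
    - [0,0,0]
    - [0,0,0]

```text
time: 19.25
tool_pos: [0.4027, 0.1933, 0.0908]
tcp_rot: [1.208, 1.21, -1.208]
wrist_force: [0.6, -0.4, -1.4]
width: 0.727
```

Call:
carry_out:
  offset:
    - [1,-0.3,-3.2]
    - [1.5,0,-0.5]
    - [1.0,0,0]
    - [0,0,0]
    - [0,0,0]
  delta_rot:
    - [0,0,0]
    - [0,0,0]
    - [0,0,0]
    - [0,0,0]
    - [0,0,0]

```text
time: 19.67
tool_pos: [0.3992, 0.2273, 0.0547]
tcp_rot: [1.206, 1.21, -1.211]
wrist_force: [-0.7, 0.4, -1.2]
width: 0.722
```

Call:
carry_out:
  offset:
    - [0,0,0]
    - [0,0,0]
    - [0,0,0]
    - [0,0,0]
    - [0,0,0]
  delta_rot:
    - [0,0,0]
    - [0,0,0]
    - [0,0,0]
    - [0,0,0]
    - [0,0,0]

```text
time: 20.08
tool_pos: [0.4009, 0.2284, 0.0563]
tcp_rot: [1.21, 1.209, -1.208]
wrist_force: [0.1, 0.3, -0.6]
width: 0.72
```

```bash
python3 go.py "(.3996,.233,.0284)"
python3 - <<'E'
from ov import *
ov("pics/h5.png",(t[0],t[1]),t[2]+.0036,((.032,.009,(255,0,0)),(.032,0,(0,0,255))),(.3996,.233),.02,0)
E
```

```text
t 20.08 pos [0.4009, 0.2284, 0.0563] F [0.1, 0.3, -0.6] w 61.2 q [0.46, 0.04, 2.21, 0.0, 0.88, 2.03]
tool axes (cols x,y,z) [[0.001, 1.0, 0.0], [0.0, 0.0, -1.0], [-1.0, 0.001, -0.0]]
(.3996,.233,.0284) -> tool cm [2.79, -0.13, -0.46]
```

View pics/h5.png

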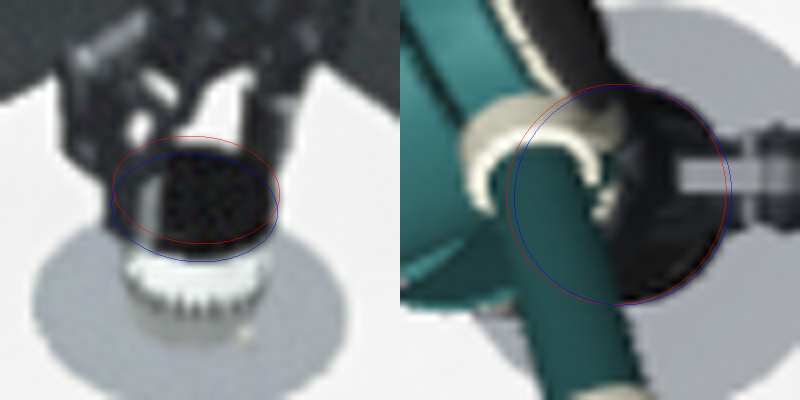

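Call:
carry_out:
  offset:
    - [0.4,-0.1,-0.45]
    - [0.6,0,0]
    - [0.5,0,0]
    - [0.3,0,0]
    - [0.2,0,0]
  delta_rot:
    - [0,0,0]
    - [0,0,0]
    - [0,0,0]
    - [0,0,0]
    - [0,0,0]

```text
time: 20.6
tool_pos: [0.3986, 0.2328, 0.0347]
tcp_rot: [1.207, 1.21, -1.21]
wrist_force: [0.5, -0.3, -2.3]
width: 0.723
```

Call:
carry_out:
  offset:
    - [0.2,0,0]
    - [0.2,0,0]
    - [0.1,0,0]
    - [0,0,0]
    - [0,0,0]
  delta_rot:
    - [0,0,0]
    - [0,0,0]
    - [0,0,0]
    - [0,0,0]
    - [0,0,0]

```text
time: 21.02
tool_pos: [0.3995, 0.2331, 0.0308]
tcp_rot: [1.208, 1.21, -1.208]
wrist_force: [0.1, 0.6, -1.1]
width: 0.725
```

```bash
python3 go.py "(.3998,.233,.0284)"
```

```text
t 21.02 pos [0.3995, 0.2331, 0.0308] F [0.1, 0.6, -1.1] w 61.6 q [0.47, 0.09, 2.22, 0.0, 0.83, 2.04]
tool axes (cols x,y,z) [[0.0, 1.0, 0.001], [0.0, 0.001, -1.0], [-1.0, 0.0, -0.0]]
(.3998,.233,.0284) -> tool cm [0.24, 0.03, 0.01]
```

Call:
carry_out:
  offset:
    - [0.1,0,0]
    - [0.1,0,0]
    - [0.1,0,0]
    - [0,0,0]
    - [0,0,0]
  delta_rot:
    - [0,0,0]
    - [0,0,0]
    - [0,0,0]
    - [0,0,0]
    - [0,0,0]

```text
time: 21.43
tool_pos: [0.3996, 0.2332, 0.0284]
tcp_rot: [1.208, 1.21, -1.208]
wrist_force: [-2.4, -0.4, 4.3]
width: 0.723
```

```bash
python3 go.py "(.3998,.233,.0284)"
```

```text
t 21.43 pos [0.3996, 0.2332, 0.0284] F [-2.4, -0.4, 4.3] w 61.5 q [0.47, 0.09, 2.22, -0.0, 0.82, 2.04]
tool axes (cols x,y,z) [[0.0, 1.0, 0.001], [0.0, 0.001, -1.0], [-1.0, 0.0, -0.0]]
(.3998,.233,.0284) -> tool cm [0.0, 0.02, 0.02]
```

Contact at exactly the seated height. Release, lift and go to the small cap.

Call:
carry_out:
  offset:
    - [0,0,0]
    - [0,0,0]
    - [0,0,0]
    - [0,0,0]
    - [0,0,0]
  delta_rot:
    - [0,0,0]
    - [0,0,0]
    - [0,0,0]
    - [0,0,0]
    - [0,0,0]
  fingers: 1

```text
time: 21.85
tool_pos: [0.3994, 0.2331, 0.0277]
tcp_rot: [1.208, 1.21, -1.208]
wrist_force: [0.0, -0.3, -0.6]
width: 1.004
```

Call:
carry_out:
  offset:
    - [-0.5,0,0]
    - [-2,0,0]
    - [-2.5,0,0]
    - [-2.5,0,0]
    - [-0.8,0,0]
  delta_rot:
    - [0,0,0]
    - [0,0,0]
    - [0,0,0]
    - [0,0,0]
    - [0,0,0]

```text
time: 22.27
tool_pos: [0.4018, 0.2344, 0.1148]
tcp_rot: [1.213, 1.208, -1.203]
wrist_force: [0.5, 0.3, 0.5]
width: 0.994
```

Call:
carry_out:
  offset:
    - [0,1.0,3.4]
    - [0,1.1,3.6]
    - [0,1.1,3.6]
    - [0,1.1,3.6]
    - [0,1.1,3.6]
  delta_rot:
    - [0,0,0]
    - [0,0,0]
    - [0,0,0]
    - [0,0,0]
    - [0,0,0]

```text
time: 22.68
tool_pos: [0.4536, 0.0537, 0.1106]
tcp_rot: [1.208, 1.21, -1.207]
wrist_force: [0.5, -0.3, -0.3]
width: 1.001
```

Call:
carry_out:
  offset:
    - [0,1.1,3.6]
    - [0,1.1,3.6]
    - [0,1.1,3.6]
    - [0,1.1,3.6]
    - [0,1.1,3.6]
  delta_rot:
    - [0,0,0]
    - [0,0,0]
    - [0,0,0]
    - [0,0,0]
    - [0,0,0]

```text
time: 23.1
tool_pos: [0.5087, -0.1267, 0.1104]
tcp_rot: [1.209, 1.21, -1.209]
wrist_force: [-0.1, 0.6, 0.2]
width: 1.002
```

```bash
python3 go.py "(.5785,-.3565,.11)"
```

```text
t 23.1 pos [0.5087, -0.1267, 0.1104] F [-0.1, 0.6, 0.2] w 85.2 q [-0.29, 0.09, 2.04, 0.0, 1.01, 1.28]
tool axes (cols x,y,z) [[-0.0, 1.0, 0.001], [0.0, 0.001, -1.0], [-1.0, -0.0, -0.0]]
(.5785,-.3565,.11) -> tool cm [0.03, 6.96, 22.99]
```

Call:
carry_out:
  offset:
    - [0,1.1,3.6]
    - [0,1.1,3.6]
    - [0,1.1,3.6]
    - [0,1.1,3.6]
    - [0,1.1,3.6]
  delta_rot:
    - [0,0,0]
    - [0,0,0]
    - [0,0,0]
    - [0,0,0]
    - [0,0,0]

```text
time: 23.52
tool_pos: [0.564, -0.3065, 0.11]
tcp_rot: [1.209, 1.21, -1.209]
wrist_force: [-0.0, 0.1, -0.7]
width: 1.0
```

Call:
carry_out:
  offset:
    - [0,1.1,3.6]
    - [1.5,0.3,1.1]
    - [2,0,0]
    - [1,0,0]
    - [0,0,0]
  delta_rot:
    - [0,0,0]
    - [0,0,0]
    - [0,0,0]
    - [0,0,0]
    - [0,0,0]

```text
time: 23.93
tool_pos: [0.5752, -0.35, 0.0613]
tcp_rot: [1.209, 1.218, -1.211]
wrist_force: [-1.2, 1.1, -0.3]
width: 1.005
```

Call:
carry_out:
  offset:
    - [0,0,0]
    - [0,0,0]
    - [0,0,0]
    - [0,0,0]
    - [0,0,0]
  delta_rot:
    - [0,0,0]
    - [0,0,0]
    - [0,0,0]
    - [0,0,0]
    - [0,0,0]

```text
time: 24.35
tool_pos: [0.5789, -0.3517, 0.0671]
tcp_rot: [1.208, 1.208, -1.207]
wrist_force: [-0.1, -0.2, -1.0]
width: 0.998
```

```bash
python3 go.py "(.5785,-.3565,.005)"
```

```text
t 24.35 pos [0.5789, -0.3517, 0.0671] F [-0.1, -0.2, -1.0] w 84.8 q [-0.58, 0.4, 1.74, 0.0, 1.0, 0.99]
tool axes (cols x,y,z) [[0.002, 1.0, 0.002], [-0.001, 0.002, -1.0], [-1.0, 0.002, 0.001]]
(.5785,-.3565,.005) -> tool cm [6.21, -0.05, 0.48]
```

Call:
carry_out:
  offset:
    - [1.6,-0.05,0.48]
    - [1.6,0,0]
    - [1.4,0,0]
    - [1.0,0,0]
    - [0.4,0,0]
  delta_rot:
    - [0,0,0]
    - [0,0,0]
    - [0,0,0]
    - [0,0,0]
    - [0,0,0]

```text
time: 24.77
tool_pos: [0.5758, -0.3554, 0.0025]
tcp_rot: [1.208, 1.214, -1.21]
wrist_force: [0.5, 0.5, -0.5]
width: 0.997
```

Call:
carry_out:
  offset:
    - [0,0,0]
    - [0,0,0]
    - [0,0,0]
    - [0,0,0]
    - [0,0,0]
  delta_rot:
    - [0,0,0]
    - [0,0,0]
    - [0,0,0]
    - [0,0,0]
    - [0,0,0]

```text
time: 25.18
tool_pos: [0.5784, -0.3569, 0.0068]
tcp_rot: [1.208, 1.208, -1.208]
wrist_force: [-0.0, -0.1, -0.7]
width: 1.001
```

```bash
python3 go.py "(.5785,-.3565,.005)"
```

```text
t 25.18 pos [0.5784, -0.3569, 0.0068] F [-0.0, -0.1, -0.7] w 85.1 q [-0.59, 0.48, 1.76, -0.0, 0.9, 0.98]
tool axes (cols x,y,z) [[0.001, 1.0, 0.001], [-0.001, 0.001, -1.0], [-1.0, 0.001, 0.001]]
(.5785,-.3565,.005) -> tool cm [0.18, 0.01, -0.04]
```

Call:
carry_out:
  offset:
    - [0.15,0,0]
    - [0,0,0]
    - [0,0,0]
    - [0,0,0]
    - [0,0,0]
  delta_rot:
    - [0,0,0]
    - [0,0,0]
    - [0,0,0]
    - [0,0,0]
    - [0,0,0]

```text
time: 25.6
tool_pos: [0.5777, -0.3564, 0.0043]
tcp_rot: [1.208, 1.21, -1.208]
wrist_force: [-0.4, -0.0, 0.5]
width: 1.004
```

Call:
carry_out:
  offset:
    - [0,0,0]
    - [0,0,0]
    - [0,0,0]
    - [0,0,0]
    - [0,0,0]
  delta_rot:
    - [0,0,0]
    - [0,0,0]
    - [0,0,0]
    - [0,0,0]
    - [0,0,0]
  fingers: -1
  newtons: 35

```text
time: 26.02
tool_pos: [0.5779, -0.3566, 0.0047]
tcp_rot: [1.208, 1.209, -1.208]
wrist_force: [0.8, -0.5, 2.6]
width: 0.516
```

Call:
carry_out:
  offset:
    - [0,0,0]
    - [0,0,0]
    - [0,0,0]
    - [0,0,0]
    - [0,0,0]
  delta_rot:
    - [0,0,0]
    - [0,0,0]
    - [0,0,0]
    - [0,0,0]
    - [0,0,0]

```text
time: 26.43
tool_pos: [0.5779, -0.3566, 0.0046]
tcp_rot: [1.208, 1.209, -1.208]
wrist_force: [-0.3, 1.0, 3.4]
width: 0.518
```

```bash
python3 go.py "(.5785,-.3565,.005)"
```

```text
t 26.43 pos [0.5779, -0.3566, 0.0046] F [-0.3, 1.0, 3.4] w 44.1 q [-0.59, 0.48, 1.76, 0.0, 0.9, 0.98]
tool axes (cols x,y,z) [[0.0, 1.0, 0.001], [-0.0, 0.001, -1.0], [-1.0, 0.0, 0.0]]
(.5785,-.3565,.005) -> tool cm [-0.04, 0.06, -0.01]
```

Call:
carry_out:
  offset:
    - [-0.5,0,0]
    - [-2.5,0,0]
    - [-3,0,0]
    - [-3.5,0,0]
    - [-2.5,0,0]
  delta_rot:
    - [0,0,0]
    - [0,0,0]
    - [0,0,0]
    - [0,0,0]
    - [0,0,0]

```text
time: 26.85
tool_pos: [0.5778, -0.3566, 0.1263]
tcp_rot: [1.208, 1.209, -1.208]
wrist_force: [-0.3, 0.4, 0.3]
width: 0.516
```

Call:
carry_out:
  offset:
    - [0,0.2,-3.0]
    - [0,0.3,-3.6]
    - [0,0.3,-3.6]
    - [0,0.3,-3.6]
    - [0,0.3,-3.6]
  delta_rot:
    - [0,0,0]
    - [0,0,0]
    - [0,0,0]
    - [0,0,0]
    - [0,0,0]

```text
time: 27.27
tool_pos: [0.5907, -0.1809, 0.1238]
tcp_rot: [1.209, 1.21, -1.209]
wrist_force: [1.0, 0.5, -0.9]
width: 0.519
```

Call:
carry_out:
  offset:
    - [0,0.3,-3.6]
    - [0,0.3,-3.6]
    - [0,0.3,-3.6]
    - [0,0.3,-3.6]
    - [0,0.3,-3.6]
  delta_rot:
    - [0,0,0]
    - [0,0,0]
    - [0,0,0]
    - [0,0,0]
    - [0,0,0]

```text
time: 27.68
tool_pos: [0.6055, -0.0007, 0.1238]
tcp_rot: [1.208, 1.21, -1.209]
wrist_force: [0.7, 0.2, -0.3]
width: 0.516
```

```bash
python3 go.py "(.6203,.2302,.06)"
```

```text
t 27.68 pos [0.6055, -0.0007, 0.1238] F [0.7, 0.2, -0.3] w 43.8 q [-0.04, 0.22, 1.86, -0.0, 1.06, 1.53]
tool axes (cols x,y,z) [[-0.001, 1.0, 0.001], [-0.0, 0.001, -1.0], [-1.0, -0.001, 0.0]]
(.6203,.2302,.06) -> tool cm [6.38, 1.52, -23.09]
```

Call:
carry_out:
  offset:
    - [0,0.25,-3.6]
    - [0,0.25,-3.6]
    - [0,0.25,-3.6]
    - [0,0.25,-3.6]
    - [0,0.25,-3.6]
  delta_rot:
    - [0,0,0]
    - [0,0,0]
    - [0,0,0]
    - [0,0,0]
    - [0,0,0]

```text
time: 28.1
tool_pos: [0.6177, 0.1792, 0.1237]
tcp_rot: [1.207, 1.21, -1.209]
wrist_force: [1.0, -0.8, -1.3]
width: 0.516
```

Call:
carry_out:
  offset:
    - [0,0.25,-3.6]
    - [1.4,0,-1.5]
    - [2,0,0]
    - [2,0,0]
    - [1,0,0]
  delta_rot:
    - [0,0,0]
    - [0,0,0]
    - [0,0,0]
    - [0,0,0]
    - [0,0,0]

```text
time: 28.52
tool_pos: [0.6183, 0.2282, 0.0565]
tcp_rot: [1.204, 1.213, -1.212]
wrist_force: [-1.1, 0.4, -1.0]
width: 0.512
```

Call:
carry_out:
  offset:
    - [0,0,0]
    - [0,0,0]
    - [0,0,0]
    - [0,0,0]
    - [0,0,0]
  delta_rot:
    - [0,0,0]
    - [0,0,0]
    - [0,0,0]
    - [0,0,0]
    - [0,0,0]

```text
time: 28.93
tool_pos: [0.6222, 0.2286, 0.062]
tcp_rot: [1.211, 1.208, -1.206]
wrist_force: [0.2, -0.4, -0.6]
width: 0.514
```

```bash
python3 go.py "(.6197,.2302,.0316)"
python3 - <<'E'
from ov import *
ov("pics/h6.png",(t[0]+.0006,t[1]),t[2]+.0004,((.023,.009,(255,0,0)),(.023,0,(0,0,255))),(.6203,.2302),.02,0)
E
```

```text
t 28.93 pos [0.6222, 0.2286, 0.062] F [0.2, -0.4, -0.6] w 43.7 q [0.31, 0.38, 1.78, -0.0, 0.98, 1.88]
tool axes (cols x,y,z) [[0.003, 1.0, 0.001], [0.001, 0.001, -1.0], [-1.0, 0.003, -0.001]]
(.6197,.2302,.0316) -> tool cm [3.04, -0.25, -0.16]
```

View pics/h6.png

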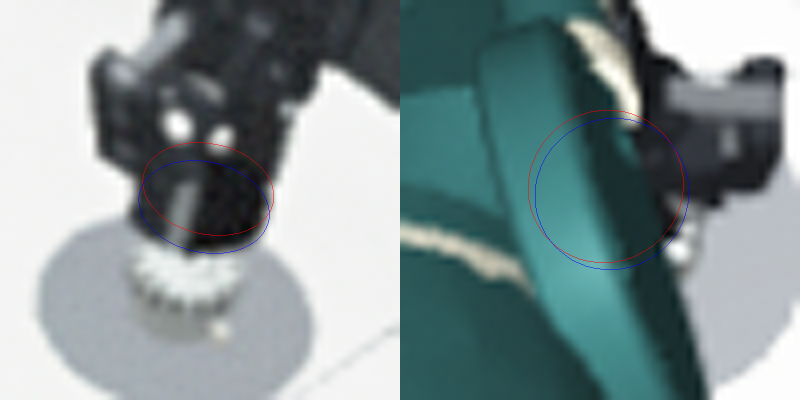

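Call:
carry_out:
  offset:
    - [0.5,-0.2,-0.15]
    - [0.7,0,0]
    - [0.6,0,0]
    - [0.3,0,0]
    - [0.2,0,0]
  delta_rot:
    - [0,0,0]
    - [0,0,0]
    - [0,0,0]
    - [0,0,0]
    - [0,0,0]

```text
time: 29.45
tool_pos: [0.6179, 0.2298, 0.0358]
tcp_rot: [1.207, 1.211, -1.21]
wrist_force: [0.0, 0.3, -1.2]
width: 0.518
```

Call:
carry_out:
  offset:
    - [0.2,0,0]
    - [0.1,0,0]
    - [0.1,0,0]
    - [0,0,0]
    - [0,0,0]
  delta_rot:
    - [0,0,0]
    - [0,0,0]
    - [0,0,0]
    - [0,0,0]
    - [0,0,0]

```text
time: 29.87
tool_pos: [0.6191, 0.2301, 0.0335]
tcp_rot: [1.208, 1.21, -1.208]
wrist_force: [-0.0, -0.2, -1.1]
width: 0.515
```

```bash
python3 go.py "(.6197,.2302,.0316)"
```

```text
t 29.87 pos [0.6191, 0.2301, 0.0335] F [-0.0, -0.2, -1.1] w 43.7 q [0.32, 0.42, 1.8, 0.0, 0.93, 1.89]
tool axes (cols x,y,z) [[0.0, 1.0, 0.001], [0.0, 0.001, -1.0], [-1.0, 0.0, -0.0]]
(.6197,.2302,.0316) -> tool cm [0.19, 0.06, -0.01]
```

Call:
carry_out:
  offset:
    - [0.1,0.05,0]
    - [0.1,0,0]
    - [0.05,0,0]
    - [0,0,0]
    - [0,0,0]
  delta_rot:
    - [0,0,0]
    - [0,0,0]
    - [0,0,0]
    - [0,0,0]
    - [0,0,0]

```text
time: 30.28
tool_pos: [0.6199, 0.2302, 0.0316]
tcp_rot: [1.209, 1.209, -1.207]
wrist_force: [-0.7, -0.1, 5.6]
width: 0.517
```

```bash
python3 go.py "(.6197,.2302,.0316)"
```

```text
t 30.28 pos [0.6199, 0.2302, 0.0316] F [-0.7, -0.1, 5.6] w 43.9 q [0.32, 0.42, 1.8, -0.0, 0.93, 1.89]
tool axes (cols x,y,z) [[0.001, 1.0, 0.001], [0.0, 0.001, -1.0], [-1.0, 0.001, -0.0]]
(.6197,.2302,.0316) -> tool cm [0.0, -0.02, 0.0]
```

Seated height reached. Release, lift and move off for a final look.

Call:
carry_out:
  offset:
    - [0,0,0]
    - [0,0,0]
    - [0,0,0]
    - [0,0,0]
    - [0,0,0]
  delta_rot:
    - [0,0,0]
    - [0,0,0]
    - [0,0,0]
    - [0,0,0]
    - [0,0,0]
  fingers: 1

```text
time: 30.7
tool_pos: [0.6192, 0.23, 0.0304]
tcp_rot: [1.208, 1.21, -1.209]
wrist_force: [-0.2, -0.3, -1.0]
width: 0.999
```

Call:
carry_out:
  offset:
    - [-0.5,0,0]
    - [-2,0,0]
    - [-3,0,0]
    - [-3,0,0]
    - [-2,0,0]
  delta_rot:
    - [0,0,0]
    - [0,0,0]
    - [0,0,0]
    - [0,0,0]
    - [0,0,0]

```text
time: 31.12
tool_pos: [0.6206, 0.2304, 0.1391]
tcp_rot: [1.211, 1.208, -1.205]
wrist_force: [1.2, 0.1, 1.1]
width: 0.999
```

Call:
carry_out:
  offset:
    - [0,-0.8,3.4]
    - [0,-0.8,3.6]
    - [0,-0.8,3.6]
    - [0,-0.8,3.6]
    - [0,-0.8,3.6]
  delta_rot:
    - [0,0,0]
    - [0,0,0]
    - [0,0,0]
    - [0,0,0]
    - [0,0,0]

```text
time: 31.53
tool_pos: [0.5791, 0.0507, 0.1363]
tcp_rot: [1.208, 1.21, -1.207]
wrist_force: [-0.0, -0.6, -0.3]
width: 0.998
```

Call:
carry_out:
  offset:
    - [0,-0.8,3.4]
    - [0,-0.8,3.6]
    - [0,-0.8,3.6]
    - [0,-0.8,3.6]
    - [0,-0.8,3.6]
  delta_rot:
    - [0,0,0]
    - [0,0,0]
    - [0,0,0]
    - [0,0,0]
    - [0,0,0]

```text
time: 31.95
tool_pos: [0.5393, -0.1276, 0.1364]
tcp_rot: [1.208, 1.209, -1.208]
wrist_force: [0.7, -0.5, -0.2]
width: 1.002
```

```bash
python3 go.py; python3 - <<'E'
from loc import *
L=[];I={n:read_camera(n) for n in("scene","top")}
for b,r in(((.3998,.233),.032),((.6203,.2302),.023)):
    for n in("scene","top"):
        p,d=I[n]
        x,a=locate(n,p,b,cap(r,.032),"black");print(n,r,x.round(4),round(a,2))
        o=proj(n,[*b,.04])[0].round().astype(int)-25
        im=cv2.resize(p[o[1]:o[1]+50,o[0]:o[0]+50],(300,300),interpolation=cv2.INTER_CUBIC)
        for z in(.032,.041):cv2.polylines(im,[((proj(n,np.c_[b[0]+r*np.cos(th),b[1]+r*np.sin(th),np.full(120,z)])-o+.5)*6).astype(int)],True,(255,0,0),1)
        L.append(im)
    u,v=proj("top",[*b,.043])[0].round().astype(int);print("z",np.median(cloud("top",I["top"][1])[v-3:v+4,u-3:u+4,2]).round(4))
cv2.imwrite("pics/f.png",np.vstack([np.hstack(L[:2]),np.hstack(L[2:])])[:,:,::-1]);cv2.imwrite("pics/fs.png",I["scene"][0][:,:,::-1])
E
```

```text
t 31.95 pos [0.5393, -0.1276, 0.1364] F [0.7, -0.5, -0.2] w 85.2 q [-0.28, 0.12, 1.96, -0.0, 1.06, 1.29]
tool axes (cols x,y,z) [[0.001, 1.0, 0.002], [-0.0, 0.002, -1.0], [-1.0, 0.001, 0.0]]
scene 0.032 [0.4029 0.2303] 0.94
top 0.032 [0.4001 0.2324] 1.0
z 0.0436
scene 0.023 [0.6224 0.2273] 0.9
top 0.023 [0.6206 0.2294] 1.0
z 0.0438
```

View pics/f.png

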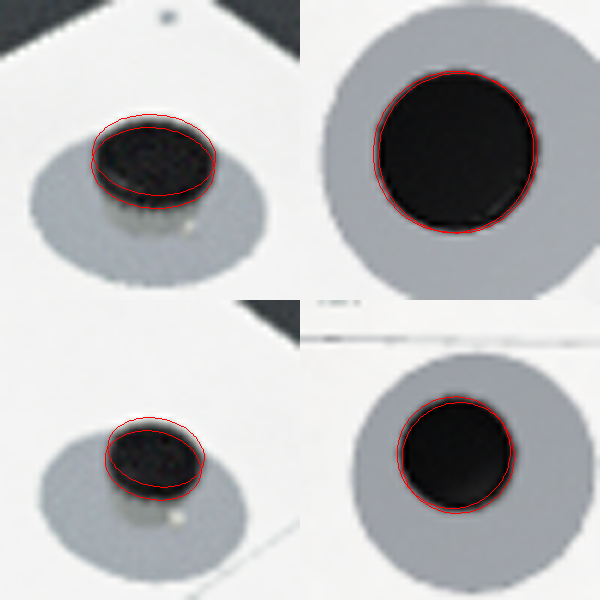

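View pics/fs.png

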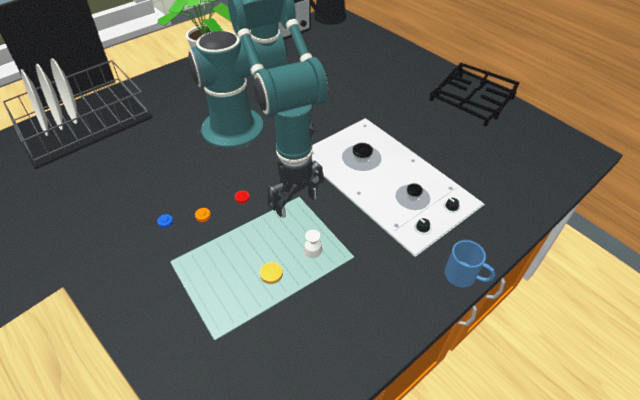

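```bash
python3 -c "
from workcell import *
print(finish_job())"
```

```text
the job is handed in; nothing more can be done
None
```

Both burners are reassembled, and the job was handed in at about 32 s of the 112 s allowed. I placed the large crown in the near cup, the small crown in the far cup, then the large cap and the small cap.

**Seating:** each part first touched within about 1 mm of its calculated seated height, with about 4–6 N of upward force at the wrist.

**Final check, top camera:** both caps lie within about 1 mm of their burner axes. Their tops read 43.6 mm and 43.8 mm by depth, against 43 mm expected, so they are flat.

**Where the cameras disagreed:** the scene camera put both cap centres about 3–4 mm off. I take that as a fault in the outline, because its mask came out 6–10% too small along the far rim, while the near edges matched the seated model.

I did not touch the jar lid, the egg cup or the coloured look-alikes, and they appear in place in the last picture.

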